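# Torque the pump pulley nut

### The job

Stand the slim locking key in the slot where the pulley's lugs meet the bracket's, fully home, so that the pulley cannot turn. Then pull the torque wrench that sits on the pulley nut clockwise (seen from above) until its handle gives at the breakaway joint, stop at once without driving the handle on to its stop, and let go so that the handle springs straight again. Leave the key in the slot and do not disturb the other things on the bench.

Things in the scene. Friction and masses are not known exactly. Their poses are not given: they have to be found in the camera images.
- pump: pump on a flat steel base 180 x 215 mm, fixed to the bench; on top a pulley of 140 mm diameter, its top face 70 mm above the bench. Origin: on the nut axis at bench height; y points to the slot, z up
- key: slim steel locking key standing on the bench, 0.35 kg, left or right of the pump, its y within 0.4 rad of world y. Foot 20 mm (x) by 62 (y), 30 tall, lowest 4 mm stepped in 2 mm; central stem 16 mm (x) by 30 (y) up to 78 mm above the underside: take it by the 16 mm. Origin: centre of underside, z up; a half turn about z is the same
- slot (a point): floor centre of the slot, 70 mm above the bench: the key's underside centre comes here, its y along the slot's y (pump axes). Slot 22.5 mm wide (x), 69 long (y): inner half between two pulley lugs, outer half between two bracket lugs, 26 mm tall, tops flared to about 29 mm wide. The pulley half may be 1 mm out of line and can be nudged
- nut_axis (a point): point on the upright axis of pulley, nut and wrench, 115 mm above the bench, at the height of the handle's centre line. The wrench head here has 22 mm radius, top at 128 mm. Axes: those of the pump (slot along +y, 74 mm away)
- handle_mid (a point): middle of the wrench's black grip, 165 mm from the nut axis; x points outward along it. Grip: level round bar 26 mm thick, 110 long, centre 115 mm above the bench, free beneath. The wrench stays on the nut. Clockwise it turns easily (about 1 N) for 0.35 to 0.6 rad, until the nut is snug at an unseen angle; then the force rises to about 13 N and the handle gives
- click (a joint): breakaway joint between wrench head and handle, rad: 0 straight, grows as the handle gives clockwise, stop at 0.34. Upright pivot 42 mm from the nut axis towards the handle. A spring holds it at 0 until about 13 N at the grip; then it gives at nearly that same force up to the stop, where the force shoots up; let go, it springs back to 0
- pulley (a joint): turn of the pulley, rad, clockwise positive from above; 0 when its lugs line up with the bracket's. Takes 0.3 N m to turn; with the key home it moves only some 0.05 rad under load; without it, it turns with the wrench once the nut is snug
- wide_key: a key for another pump: same form, but foot 34 mm wide, stem 30 mm wide and 60 mm tall in all: does not fit. Leave alone. Origin: centre of underside
- socket: steel socket, ring of 42 mm diameter, 50 mm tall; leave alone. Origin: centre of underside
- cups: stack of paper cups, 160 mm tall, 76 mm wide; leave alone. Origin: centre of underside
- jar: amber jar with steel lid, 90 mm tall, 68 mm wide; leave alone. Origin: centre of underside
- driver: screwdriver lying on the bench; leave alone. Origin under its middle
- bearing: bearing ring, 62 mm diameter, 18 mm tall; leave alone. Origin: centre of underside
- tin: plain steel tin, 80 mm diameter, 70 mm tall; leave alone. Origin: centre of underside
- spanner: flat open-ended spanner lying on the bench; leave alone. Origin under its middle
Mind the look-alikes: they are no part of the job. Leave any yellow look-alike of the key alone.

How it is judged:
By the outcome, as a careful person would: the job done as asked, in the order asked, and still so for the second after the job is handed in, with the robot touching nothing.
It also fails if it takes over 72 s, if anything falls off the work surface, if the arm or the gripper's body presses on something with over 40 N, if the wrist force passes 120 N, or if a joint passes its speed limit or range.

### The arm

A 6-joint arm with a two-finger parallel gripper is mounted at the origin on the work surface. World frame = base frame: x ahead of the robot, y to its left, z up, the work surface at z = 0. Lengths are in m, angles in rad, forces in N, time in s.
With the tool pointing down it reaches from about 0.225 to 0.875 m from the base axis. Payload 3.4 kg.
Tool frame: the origin (TCP) lies midway between the tips of the shut fingers; the grasp point (between the pads) lies 19 mm behind it (manip.pinch_z is the z of the grasp point in the tool frame, in m); z points along the fingers, x is the direction in which the jaws open and shut, and the axes are right-handed (so a half turn about z gives the same grasp; the last joint's range is limited). The gripper opens to 85 mm and grips with 20 to 120 N. Pads are 22 mm wide; open, the fingers measure 114 mm over their backs; the gripper's body (76 mm by 85 mm) begins 54 mm behind the grasp point. The pads swing forward as they close: fully open they stand 13 mm farther back than shut.
Start: joints at [-1.385, 0.276, 1.505, -0, 1.361, -0.121], TCP at [0.174, -0.548, 0.231] pointing down, gripper open.
Joint ranges: [-2.89, 2.89], [-0.75, 2.08], [0.22, 2.7], [-1.18, 4.32], [0.11, 2.71], [-2.7, 2.7]. Speed limits (rad/s): [2.57, 2.57, 3.14, 3.14, 3.14, 3.14].

### API

Orientations are given as a unit quaternion [w, x, y, z].
In Python, from rig import manip gives the robot as it stands. The module is installed in compiled form; this text tells all that it offers.
- The arm moves only by the tool drive_tool, never from a script. Its argument "steps" is a list of rows, each a list of 5 numbers: the shift along the tool's x, y, z in mm, then the turn about the tool's z in rad, then the gripper command: -1 is shut, 1 is fully open, values between are in proportion. A call has 1 to 5 rows; each row is the pose to reach, as a shift and turn from the pose measured when the call began, along the tool's axes at that moment; what a row does not reach only later rows make up. A row lasts 1/10 s, in which the tool goes at most 50 mm and 8.59 degrees, less where a joint would pass 70% of its speed; a pose out of reach is approached as far as the arm can. A call with a gripper value outside its range is refused whole. The fingers move at their own pace and stop on an object; "squeeze" is the grip in N (left out, the last holds). Time passes only in rows, so rows that repeat a pose let the fingers close. It gives the time, the measured TCP pose, the force and the opening at its end, in the units of the state.
- manip.get_state(): the state, without advancing time (a new reading comes with each control period).
- manip.get_image(name): name is "scene" or "top" or "wrist"; returns the picture (384x512x3 uint8, blue, green, red); there is no depth.
- manip.get_calibration(name): a dict with "camera_matrix" (3x3 intrinsics, pixels), "distortion" ([k1, k2, p1, p2, k3] as OpenCV has them; the pictures are not rectified), "rvec" (rotation vector, rad) and "tvec" (3), from world to camera coordinates, as OpenCV has them. Camera axes: x right, y down, z forward; pixel columns grow to the right and rows downward; lengths in m; the calibration is good to about 2 mm. A picture is of the moment at which its call begins: read the wrist's pose just before it. get_calibration takes no time and is no camera call; for the wrist camera it gives the pose at the moment of the call.
- manip.sign_off(): hands the job in, once; it reports no verdict.
Trained networks look in the newest picture that a camera, given by its name, has taken for a name from the list of things; names that differ only in an ending like _2 or _b are one class to them, and where a whole thing is asked for, a point or a joint stands for the part that bears it (a point fixed in the world has none). Each returns a list of dicts, best first, with "conf" (0 to 1); they miss things now and then, are a little off and sometimes report something else, mostly with a low value. They report only what shows in the picture. A call takes as long as a camera call. They do not tell look-alikes from the thing itself.
- manip.masks_of(camera, name): "pixels" (384x512 bool, what is visible of it) and "location" ([column, row] in pixels, amid what is visible of it).
The state is a dict: "clock": time; "qpos": joint angles; "qd": joint speeds; "effort": joint torques, N m; "position": TCP position; "ee_rot": TCP orientation; "contact_force": force on the tool from outside, world axes, zero at the start; "moment": the same for the moment, N m; "width": finger opening in m.
Only numpy, scipy, OpenCV 4.12 (cv2) and the standard library are available. Lean on these libraries where they do the work, as an engineer would, in place of code of your own. Each camera call takes 0.05 s, during which the arm holds its last target.

## Working session

There is one attempt and no reset: what is moved stays moved. The work goes in short steps, Python scripts to look and compute and a tool call to move; the robot and the scene stay as the last step left them, time stands still between calls to the robot, and variables do not carry over. Pictures are saved under pics/ and viewed, and the job is handed in when it is done.

Besides the shell and the picture viewer there is one more tool, called as name(argument=value, ...), one argument or row to a line, values as JSON. drive_tool: Moves the arm, as the interface text tells. Its arguments: {"type":"object","properties":{"steps":{"type":"array","items":{"type":"array","items":{"type":"number"}}},"squeeze":{"type":"number"}},"required":["steps"]}

```bash
mkdir -p pics; cat > h.py <<'E'
import numpy as np, cv2
from rig import manip
def snap(cam,fn):
    im=np.array(manip.get_image(cam)); cv2.imwrite('pics/'+fn,im); return im
def ray(cam,uv,z,c=None):
    c=c or manip.get_calibration(cam)
    K=np.array(c['camera_matrix'],float);d=np.array(c['distortion'],float)
    R,_=cv2.Rodrigues(np.array(c['rvec'],float));t=np.array(c['tvec'],float).reshape(3)
    uv=np.array(uv,float).reshape(-1,1,2)
    p=cv2.undistortPoints(uv,K,d).reshape(-1,2)
    C=-R.T@t
    D=np.c_[p,np.ones(len(p))]@R
    return C+D*((z-C[2])/D[:,2])[:,None]
def proj(cam,P,c=None):
    c=c or manip.get_calibration(cam)
    return cv2.projectPoints(np.array(P,float).reshape(-1,1,3),np.array(c['rvec'],float),np.array(c['tvec'],float),np.array(c['camera_matrix'],float),np.array(c['distortion'],float))[0].reshape(-1,2)
E
python3 - <<'E'
from h import *
snap('top','t0.png');snap('scene','s0.png')
print(manip.get_state(), manip.pinch_z)
for c in('top','scene'):
    k=manip.get_calibration(c);R,_=cv2.Rodrigues(np.array(k['rvec'],float));print(c,-R.T@np.array(k['tvec']).reshape(3))
E
```

```text
{'clock': 0.1, 'qpos': array([-1.38498749e+00,  2.76526708e-01,  1.50602385e+00,  7.68213257e-06,
        1.36073449e+00, -1.21007368e-01]), 'qd': array([-0.00173898, -0.00176688, -0.00162581, -0.00017781,  0.00018204,
       -0.00042296]), 'effort': array([ 1.57382718e-03, -4.17700124e+01, -2.46404511e+01, -1.43000057e-04,
        5.73706959e-03, -1.13334903e-05]), 'position': array([ 0.17356637, -0.54766281,  0.23052221]), 'ee_rot': array([-5.81392979e-04,  8.06852712e-01, -5.90752050e-01, -6.14851232e-04]), 'contact_force': array([-1.10437816,  0.13029925, -0.6029148 ]), 'moment': array([-0.01198553,  0.00041364, -0.0200381 ]), 'width': 0.08560841795193071} -0.0187
top [0.51352074 0.03759639 1.33186364]
scene [1.04836972 0.61715988 0.85597932]
```

View pics/t0.png

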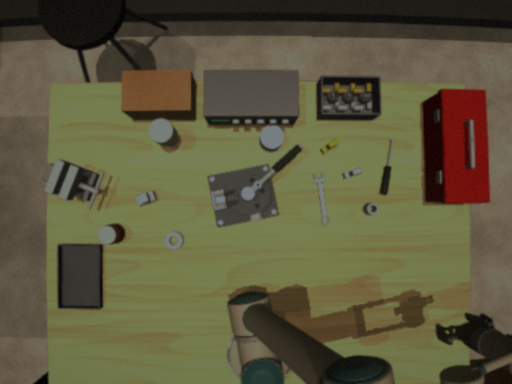

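View pics/s0.png

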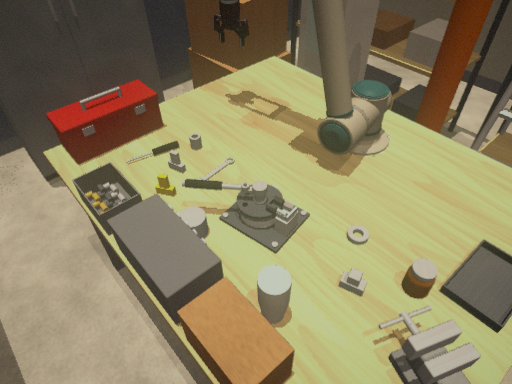

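The top view shows the pump at about (248,193), with the slot to its left at about (220,198) and the handle up and to the right at about (285,160). The steel slim key is near (352,173), the yellow look-alike at (330,146) and the wide key at (147,198).

```bash
python3 - <<'E'
from h import *
for n,z in(('key',.06),('nut_axis',.115),('handle_mid',.115),('pump',0.01),('slot',.09)):
    for c in('top',):
        for m in manip.masks_of(c,n)[:3]:
            print(n,c,round(m['conf'],2),m['location'],m['pixels'].sum(),ray(c,m['location'],z).round(3))
print(ray('top',[[352,173]],.06),ray('top',[[248,194]],.12),ray('top',[[220,198]],.09))
im=cv2.imread('pics/t0.png')[120:240,190:400]
cv2.imwrite('pics/t0c.png',cv2.resize(im,None,fx=3.8,fy=3.8,interpolation=cv2.INTER_CUBIC))
im=cv2.imread('pics/s0.png')[130:260,130:330]
cv2.imwrite('pics/s0c.png',cv2.resize(im,None,fx=4,fy=4,interpolation=cv2.INTER_CUBIC))
E
```

```text
key top 0.69 [351.3, 175.0] 91 [[ 0.611 -0.305  0.06 ]]
nut_axis top 0.75 [245.4, 195.4] 3498 [[0.543 0.047 0.115]]
handle_mid top 0.88 [284.2, 164.3] 508 [[ 0.641 -0.076  0.115]]
pump top 0.7 [244.5, 191.9] 3730 [[0.557 0.051 0.01 ]]
slot top 0.94 [243.6, 194.7] 3653 [[0.546 0.053 0.09 ]]
[[ 0.61724941 -0.30736435  0.06      ]] [[0.54693647 0.03875009 0.12      ]] [[0.53521673 0.12870595 0.09      ]]
```

View pics/t0c.png

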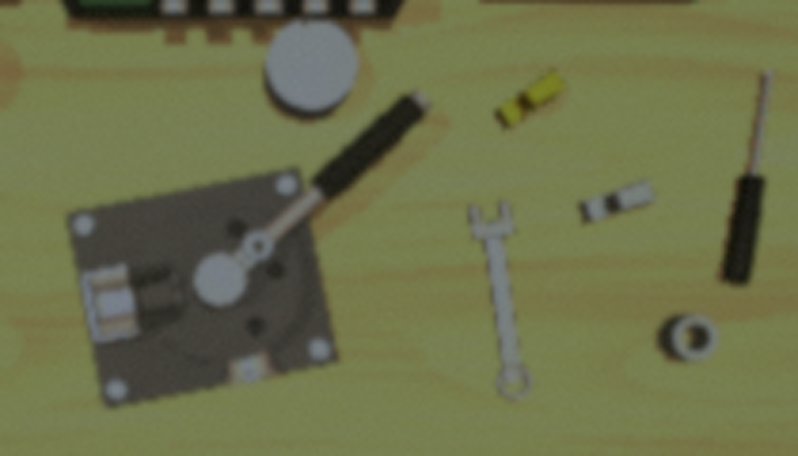

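View pics/s0c.png

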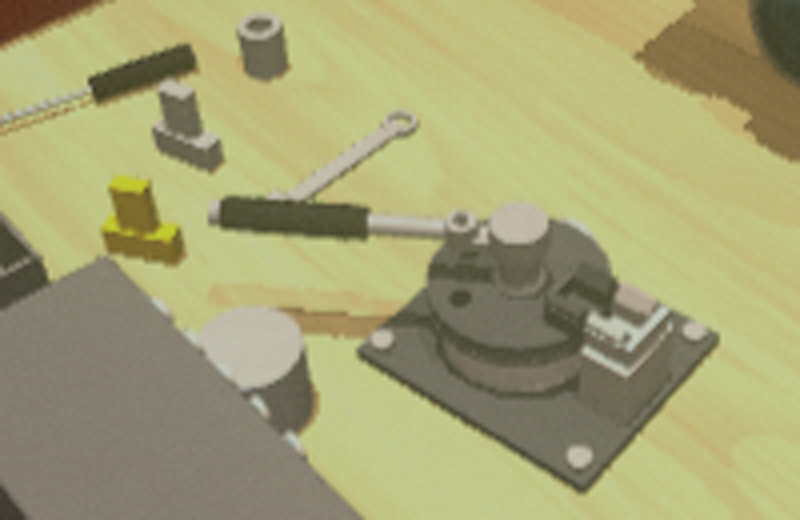

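```bash
cat >> h.py <<'E'
from scipy.spatial.transform import Rotation as Ro
def rel(target,yaw=None,s=None):
    s=s or manip.get_state()
    w,x,y,z=s['ee_rot'];R=Ro.from_quat([x,y,z,w]).as_matrix()
    d=R.T@(np.array(target)-s['position'])*1000
    cy=np.arctan2(R[1,0],R[0,0])
    out=list(d.round(1))
    if yaw is not None:
        t=-(yaw-cy); t=(t+np.pi/2)%np.pi-np.pi/2; out.append(round(t,3))
    return out
def st():
    s=manip.get_state();w,x,y,z=s['ee_rot'];R=Ro.from_quat([x,y,z,w]).as_matrix()
    print('t',round(s['clock'],2),'pos',s['position'].round(4),'yaw',round(float(np.arctan2(R[1,0],R[0,0])),3),'zax',R[:,2].round(3),'F',s['contact_force'].round(1),'w',round(s['width'],4),'q',s['qpos'].round(2))
E
python3 - <<'E'
from h import *
st();print(rel([.55,-.29,.27],.35))
k=manip.get_calibration('wrist');R,_=cv2.Rodrigues(np.array(k['rvec'],float));print(-R.T@np.array(k['tvec']).reshape(3),R,k['camera_matrix'])
E
```

```text
t 0.35 pos [ 0.1737 -0.5481  0.2311] yaw -1.264 zax [-0.  0. -1.] F [ 0.1 -0.4 -0.9] w 0.086 q [-1.38  0.28  1.51  0.    1.36 -0.12]
[np.float64(-132.3), np.float64(-436.7), np.float64(-38.8), np.float64(1.528)]
[ 0.25377411 -0.52298115  0.3733004 ] [[ 3.01673662e-01 -9.53411245e-01  8.13324296e-06]
 [-9.00800927e-01 -2.85024172e-01  3.27595652e-01]
 [-3.12331061e-01 -9.88343067e-02 -9.44818019e-01]] [[343.04478799   0.         258.12854578]
 [  0.         343.04478799 187.85520687]
 [  0.           0.           1.        ]]
```

```bash
python3 - <<'E'
from h import *
print(rel([.60,-.26,.27],.35))
E
```

```text
[np.float64(-145.8), np.float64(-493.4), np.float64(-38.8), np.float64(1.528)]
```

drive_tool(
  steps=[
    [-14,-48,-8,-0.15,1],
    [-28,-96,-16,-0.3,1],
    [-42,-144,-24,-0.45,1],
    [-56,-192,-32,-0.6,1],
    [-70,-240,-38,-0.75,1],
  ],
  squeeze=60,
)

```text
clock: 0.85
position: [0.3803, -0.4094, 0.2695]
ee_rot: [0.0, 0.968, -0.251, 0.0]
contact_force: [1.2, -1.4, 0.4]
width: 0.0857
```

```bash
python3 - <<'E'
from h import *
st();print(rel([.60,-.26,.27],.35))
E
```

```text
t 0.85 pos [ 0.3803 -0.4094  0.2695] yaw -0.508 zax [ 0.001 -0.001 -1.   ] F [ 1.2 -1.4  0.4] w 0.0857 q [-0.95  0.23  1.47  0.    1.44 -0.44]
[np.float64(119.2), np.float64(-237.4), np.float64(-0.5), np.float64(-0.858)]
```

drive_tool(
  steps=[
    [22,-43,0,-0.15,1],
    [44,-86,0,-0.3,1],
    [66,-129,0,-0.45,1],
    [88,-172,0,-0.6,1],
    [110,-215,0,-0.75,1],
  ],
)

```text
clock: 1.35
position: [0.5825, -0.2737, 0.2696]
ee_rot: [0.0, 0.993, 0.121, 0.0]
contact_force: [1.0, -1.2, -0.3]
width: 0.0855
```

```bash
python3 - <<'E'
from h import *
st();print(rel([.60,-.26,.27],.35))
E
```

```text
t 1.35 pos [ 0.5825 -0.2737  0.2696] yaw 0.242 zax [ 0.001 -0.001 -1.   ] F [ 1.  -1.2 -0.3] w 0.0855 q [-0.55  0.36  1.28 -0.    1.5  -0.79]
[np.float64(20.3), np.float64(-9.1), np.float64(-0.4), np.float64(-0.108)]
```

drive_tool(
  steps=[
    [20,-9,0,-0.1,1],
    [20,-9,0,-0.1,1],
    [20,-9,0,-0.1,1],
  ],
)

```text
clock: 1.65
position: [0.5997, -0.2599, 0.2691]
ee_rot: [0.001, 0.985, 0.17, -0.0]
contact_force: [0.2, 0.3, 1.1]
width: 0.0853
```

```bash
python3 - <<'E'
from h import *
st();snap('wrist','w1.png')
for m in manip.masks_of('wrist','key')[:4]:
    px=m['pixels'];ys,xs=np.where(px);print(round(m['conf'],2),m['location'],px.sum(),xs.min(),xs.max(),ys.min(),ys.max(),ray('wrist',m['location'],.03))
E
```

```text
t 1.65 pos [ 0.5997 -0.2599  0.2691] yaw 0.342 zax [-0.001 -0.001 -1.   ] F [0.2 0.3 1.1] w 0.0853 q [-0.51  0.38  1.26 -0.    1.51 -0.86]
0.9 [261.3, 194.7] 972 252 270 168 226 [[ 0.62058571 -0.31364694  0.03      ]]
0.76 [358.2, 164.9] 1450 341 380 134 189 [[ 0.71364458 -0.24178167  0.03      ]]
```

View pics/w1.png

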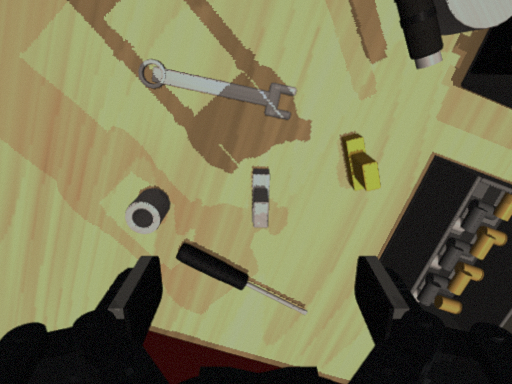

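The key stands at about (261,197), nearly upright in the image; the yellow one is at (360,163). I'll zoom in to fit the key pose.

```bash
cat >> h.py <<'E'
def corners(hx,hy,z):return [(-hx,-hy,z),(hx,-hy,z),(hx,hy,z),(-hx,hy,z)]
def keymodel(p,yaw,z0=0):
    L=corners(.010,.031,.004)+corners(.010,.031,.030)+corners(.008,.015,.03)+corners(.008,.015,.078)
    L=np.array(L);c,s=np.cos(yaw),np.sin(yaw)
    return np.c_[p[0]+c*L[:,0]-s*L[:,1],p[1]+s*L[:,0]+c*L[:,1],z0+L[:,2]]
def overlay(im,cam,P,f,x0,y0,col,cal=None):
    q=((proj(cam,P,cal)-[x0,y0]+.5)*f).astype(int)
    for i in range(0,len(q),4):cv2.polylines(im,[q[i:i+4].reshape(-1,1,2)],True,col,1)
def hull(P,cam,cal,sh=(384,512)):
    m=np.zeros(sh,np.uint8)
    q=proj(cam,P,cal)
    for a in(q[:8],q[8:]):
        cv2.fillConvexPoly(m,np.round(cv2.convexHull(a.astype(np.float32))*16).astype(np.int32),1,shift=4)
    return m.astype(bool)
E
python3 - <<'E'
from h import *
from scipy.optimize import minimize
cal=manip.get_calibration('wrist')
im=cv2.imread('pics/w1.png')
m=manip.masks_of('wrist','key')[0]['pixels']
np.save('m1.npy',m)
def cost(v):
    h=hull(keymodel(v[:2],v[2]),'wrist',cal);return 1-(h&m).sum()/(h|m).sum()
best=min((minimize(cost,[.615,-.31,y],method='Nelder-Mead',options=dict(initial_simplex=[[.615,-.31,y],[.622,-.31,y],[.615,-.317,y],[.615,-.31,y+.1]])) for y in(.2,.3,.35,.4)),key=lambda r:r.fun)
print(best.x,best.fun)
x0,y0,f=200,140,6
c=cv2.resize(im[y0:y0+95,x0:x0+125],None,fx=f,fy=f,interpolation=cv2.INTER_CUBIC)
overlay(c,'wrist',keymodel(best.x[:2],best.x[2]),f,x0,y0,(0,0,255),cal)
cv2.imwrite('pics/w1c.png',c)
E
```

```text
[ 0.62185688 -0.3180292   0.3507303 ] 0.09236569274269557
```

View pics/w1c.png

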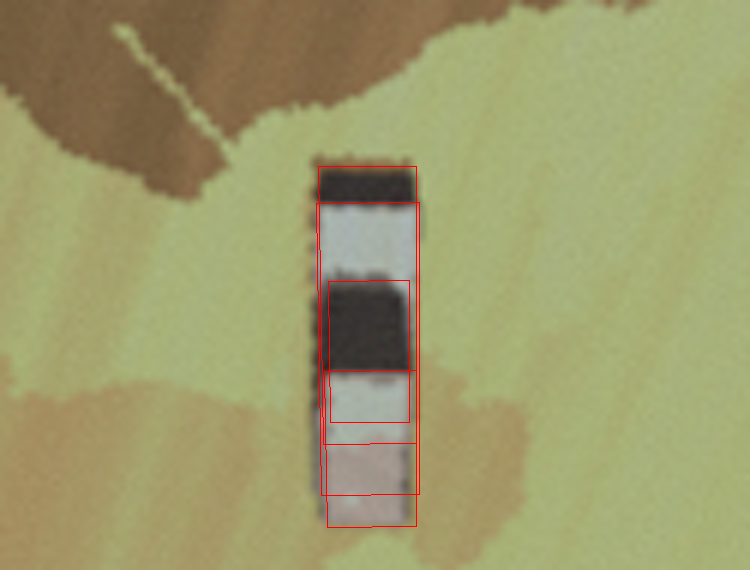

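```bash
python3 - <<'E'
from h import *
print(rel([.6215,-.318,.12],.35),rel([.6215,-.318,.043],.35))
E
```

```text
[np.float64(2.5), np.float64(61.0), np.float64(149.8), np.float64(-0.01)] [np.float64(2.5), np.float64(60.9), np.float64(226.8), np.float64(-0.01)]
```

drive_tool(
  steps=[
    [2.5,40,10,-0.01,1],
    [2.5,61,55,-0.01,1],
    [2.5,61,100,-0.01,1],
    [2.5,61,140,-0.01,1],
    [2.5,61,140,-0.01,1],
  ],
)

```text
clock: 2.3
position: [0.6164, -0.317, 0.1233]
ee_rot: [-0.004, 0.985, 0.173, -0.005]
contact_force: [-0.5, 0.5, -0.5]
width: 0.0857
```

```bash
python3 - <<'E'
from h import *
st();cal=manip.get_calibration('wrist');im=snap('wrist','w2.png')
overlay(im,'wrist',keymodel([.6215,-.318],.35),1,0,0,(0,0,255),cal)
cv2.imwrite('pics/w2c.png',im)
print(rel([.6215,-.318,.043],.35))
E
```

```text
t 2.3 pos [ 0.6164 -0.317   0.1233] yaw 0.348 zax [-0.011  0.006 -1.   ] F [-0.5  0.5 -0.5] w 0.0857 q [-0.57  0.53  1.38 -0.    1.25 -0.92]
[np.float64(2.9), np.float64(1.2), np.float64(84.3), np.float64(-0.002)]
```

View pics/w2c.png

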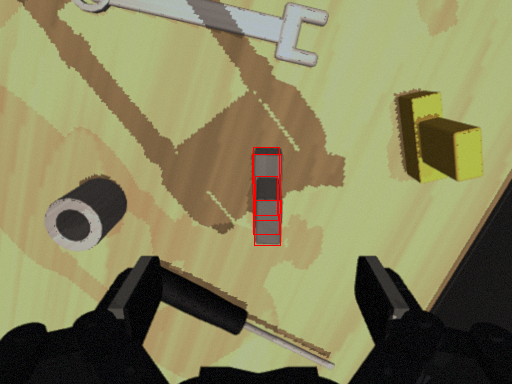

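The projected model matches the key at (267,197), and the path down is clear. The arm has not fully settled, so I'll let it settle first.

drive_tool(
  steps=[
    [3,1,10,0,1],
    [3,1,10,0,1],
    [3,1,10,0,1],
  ],
)

```text
clock: 2.65
position: [0.6228, -0.3185, 0.1192]
ee_rot: [-0.0, 0.985, 0.173, -0.001]
contact_force: [-0.8, -0.6, -0.9]
width: 0.0852
```

```bash
python3 - <<'E'
from h import *
st();print(rel([.6215,-.318,.043],.35))
E
```

```text
t 2.65 pos [ 0.6228 -0.3185  0.1192] yaw 0.348 zax [-0.003  0.    -1.   ] F [-0.8 -0.6 -0.9] w 0.0852 q [-0.57  0.53  1.37 -0.    1.24 -0.92]
[np.float64(-0.8), np.float64(-0.8), np.float64(76.2), np.float64(-0.002)]
```

drive_tool(
  steps=[
    [-1,0,30,0,1],
    [-1,0,60,0,1],
    [-1,0,75,0,1],
    [-1,0,76,0,1],
    [-1,0,76,0,1],
  ],
)

```text
clock: 3.15
position: [0.6224, -0.3191, 0.0441]
ee_rot: [0.0, 0.985, 0.173, -0.001]
contact_force: [-0.3, 0.6, 0.9]
width: 0.0854
```

drive_tool(
  steps=[
    [0,0,0,0,-1],
    [0,0,0,0,-1],
    [0,0,0,0,-1],
    [0,0,0,0,-1],
    [0,0,0,0,-1],
  ],
  squeeze=60,
)

```text
clock: 3.65
position: [0.6226, -0.3192, 0.0447]
ee_rot: [0.0, 0.985, 0.173, -0.0]
contact_force: [0.9, -0.6, -1.2]
width: 0.0153
```

drive_tool(
  steps=[
    [0,0,0,0,-1],
    [0,0,0,0,-1],
    [0,0,0,0,-1],
  ],
)

```text
clock: 3.95
position: [0.6226, -0.3192, 0.0446]
ee_rot: [0.0, 0.985, 0.173, -0.0]
contact_force: [-0.0, -0.0, -0.5]
width: 0.0154
```

```bash
python3 - <<'E'
from h import *
st();snap('wrist','w3.png')
E
```

```text
t 3.95 pos [ 0.6226 -0.3192  0.0446] yaw 0.348 zax [-0.001 -0.001 -1.   ] F [-0.  -0.  -0.5] w 0.0154 q [-0.57  0.59  1.46 -0.    1.09 -0.92]
```

View pics/w3.png

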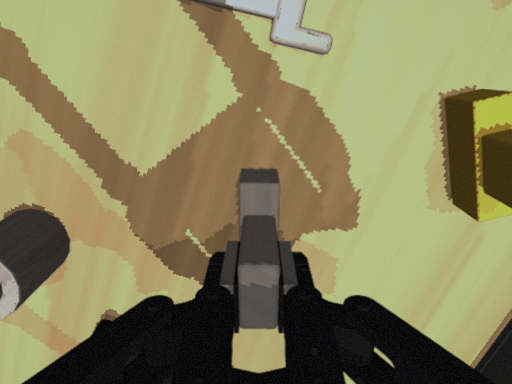

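The key is gripped, with the stem between the pads and the foot visible from (259,170) to (259,328). Next I'll find its offset in the tool frame.

```bash
python3 - <<'E'
from h import *
s=manip.get_state();cal=manip.get_calibration('wrist');im0=cv2.imread('pics/w3.png')
yaw=.348;p=s['position'][:2];u=np.array([-np.sin(yaw),np.cos(yaw)])
x0,y0,f=200,150,3
outs=[]
for d in(-.003,0,.003):
    c=cv2.resize(im0[150:345,200:320],None,fx=f*0.7,fy=f*.7,interpolation=cv2.INTER_CUBIC)
    overlay(c,'wrist',keymodel(p+u*d,yaw),f*.7,x0,y0,(0,0,255),cal);outs.append(c)
    print(d,proj('wrist',keymodel(p+u*d,yaw),cal)[[4,5,6,7,12,13,14,15]].round(0).tolist())
cv2.imwrite('pics/w3c.png',np.hstack(outs))
E
```

```text
-0.003 [[241.0, 298.0], [277.0, 298.0], [280.0, 191.0], [239.0, 191.0], [239.0, 340.0], [279.0, 340.0], [281.0, 276.0], [238.0, 276.0]]
0 [[241.0, 294.0], [278.0, 294.0], [280.0, 186.0], [239.0, 186.0], [239.0, 334.0], [279.0, 334.0], [281.0, 269.0], [238.0, 269.0]]
0.003 [[241.0, 289.0], [278.0, 289.0], [280.0, 180.0], [238.0, 180.0], [239.0, 328.0], [280.0, 328.0], [281.0, 262.0], [237.0, 262.0]]
```

View pics/w3c.png

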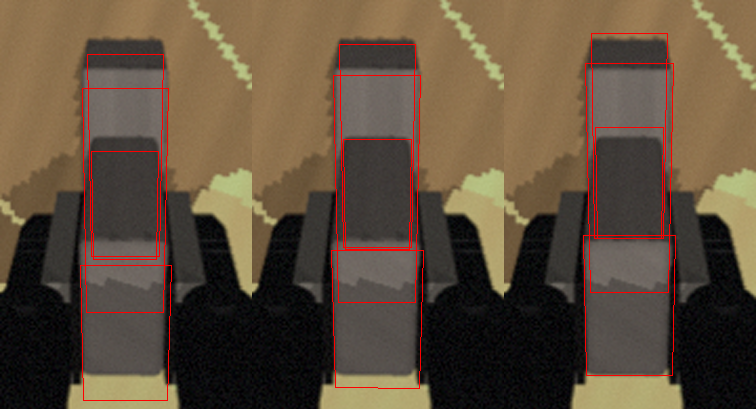

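drive_tool(
  steps=[
    [0,0,-40,0,-1],
    [0,0,-85,0,-1],
    [0,0,-130,0,-1],
    [0,0,-180,0,-1],
    [0,0,-225,0,-1],
  ],
)

```text
clock: 4.5
position: [0.6224, -0.3188, 0.2712]
ee_rot: [-0.0, 0.985, 0.173, -0.001]
contact_force: [1.2, -0.8, -2.9]
width: 0.0154
```

```bash
python3 - <<'E'
from h import *
st();print(rel([.55,.05,.27],.235))
E
```

```text
t 4.5 pos [ 0.6224 -0.3188  0.2712] yaw 0.348 zax [-0.001 -0.    -1.   ] F [ 1.2 -0.8 -2.9] w 0.0154 q [-0.57  0.45  1.13 -0.    1.56 -0.92]
[np.float64(57.7), np.float64(-371.4), np.float64(1.2), np.float64(0.113)]
```

drive_tool(
  steps=[
    [6,-45,0,0.02,-1],
    [12,-90,0,0.04,-1],
    [19,-135,0,0.06,-1],
    [26,-180,0,0.08,-1],
    [33,-225,0,0.1,-1],
  ],
)

```text
clock: 5.0
position: [0.5754, -0.0942, 0.2703]
ee_rot: [-0.0, 0.992, 0.123, -0.002]
contact_force: [0.4, 0.3, -3.9]
width: 0.0152
```

```bash
python3 - <<'E'
from h import *
st();print(rel([.55,.05,.27],.235))
E
```

```text
t 5.0 pos [ 0.5754 -0.0942  0.2703] yaw 0.247 zax [-0.003  0.    -1.   ] F [ 0.4  0.3 -3.9] w 0.0152 q [-0.28  0.27  1.42 -0.    1.46 -0.53]
[np.float64(10.6), np.float64(-146.1), np.float64(0.5), np.float64(0.012)]
```

drive_tool(
  steps=[
    [4,-49,0,0.01,-1],
    [7,-98,0,0.01,-1],
    [10,-145,0,0.01,-1],
    [10,-145,0,0.01,-1],
    [10,-145,0,0.01,-1],
  ],
)

```text
clock: 5.5
position: [0.5489, 0.0497, 0.27]
ee_rot: [-0.0, 0.993, 0.12, -0.002]
contact_force: [-0.4, -0.7, -2.7]
width: 0.015
```

```bash
python3 - <<'E'
from h import *
st();cal=manip.get_calibration('wrist');im=snap('wrist','w4.png')
np.save('cal4.npy',cal,allow_pickle=True)
for n,z in(('slot',.096),('nut_axis',.128),('handle_mid',.115)):
    for m in manip.masks_of('wrist',n)[:2]: print(n,round(m['conf'],2),m['location'],m['pixels'].sum(),ray('wrist',m['location'],z))
E
```

```text
t 5.5 pos [0.5489 0.0497 0.27  ] yaw 0.24 zax [-0.004 -0.    -1.   ] F [-0.4 -0.7 -2.7] w 0.015 q [-0.04  0.22  1.48 -0.    1.44 -0.28]
slot 0.83 [259.7, 123.6] 26955 [[0.54115625 0.08400331 0.096     ]]
nut_axis 0.56 [260.1, 118.8] 26909 [[0.53965255 0.09219288 0.128     ]]
handle_mid 0.96 [308.4, 254.2] 1481 [[ 0.6172576  -0.02662629  0.115     ]]
```

View pics/w4.png

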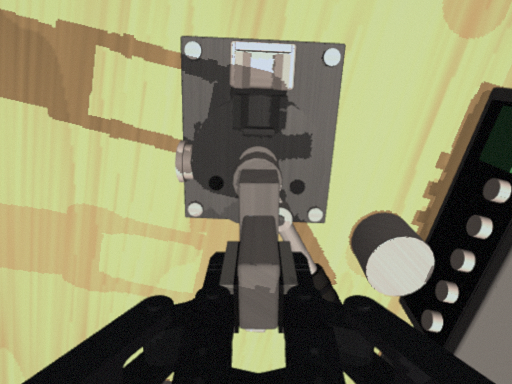

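The slot is at about (261,85), running toward the nut at (258,165). I'll enlarge it.

```bash
python3 - <<'E'
from h import *
im=cv2.imread('pics/w4.png')[25:185,170:360].astype(float)
im=255*(im/255)**.5
cv2.imwrite('pics/w4c.png',cv2.resize(np.clip(im,0,255).astype(np.uint8),None,fx=3.7,fy=3.7,interpolation=cv2.INTER_CUBIC))
E
```

```text
(no output)
```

View pics/w4c.png

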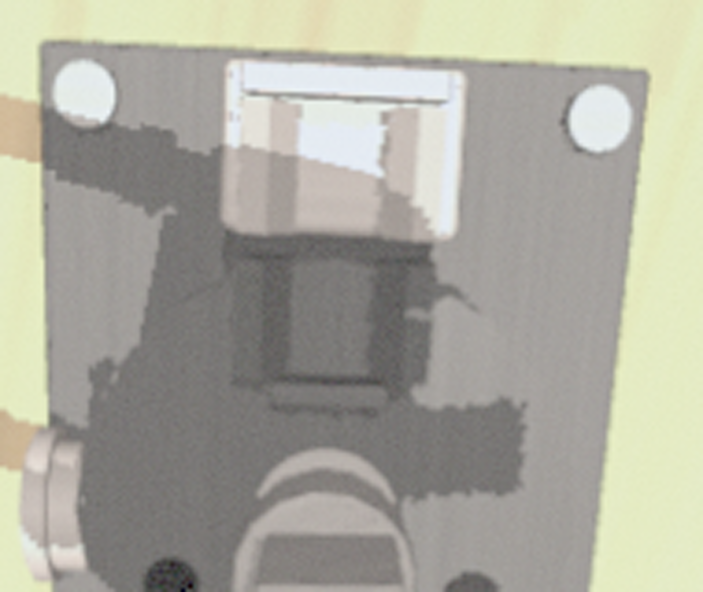

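```bash
python3 - <<'E'
from h import *
cal=np.load('cal4.npy',allow_pickle=True).item()
g=lambda x,y:(170+(x+.5)/3.7-.5,25+(y+.5)/3.7-.5)
P={'brL':(299,150),'brR':(384,150),'brL2':(297,225),'brR2':(378,190),'puL':(290,280),'puR':(373,280),'puL2':(290,370),'puR2':(370,370),'inner':(330,378),'outer':(343,103)}
W={k:ray('wrist',g(*v),.07,cal)[0] for k,v in P.items()}
for k,w in W.items():print(k,w.round(4))
print('wid',np.linalg.norm(W['brL']-W['brR']),np.linalg.norm(W['puL']-W['puR']),'len',np.linalg.norm(W['inner']-W['outer']))
b=(W['brL']+W['brR'])/2;a=(W['puL2']+W['puR2'])/2;a2=(W['puL']+W['puR'])/2
print(np.arctan2(-(b-a)[0],(b-a)[1]),b,a,a2)
# base corners z ~.012?
q=[(42,42),(648,72)]
C=[ray('wrist',g(*v),0.012,cal)[0] for v in q];print(C,np.linalg.norm(C[0]-C[1]),np.arctan2(*(C[1]-C[0])[[1,0]]))
# lug tops z=.096
print(ray('wrist',[g(232,385),g(430,385)],.096,cal))
# base other corners
E
```

```text
brL [0.5196 0.1333 0.07  ]
brR [0.5406 0.1384 0.07  ]
brL2 [0.5233 0.1152 0.07  ]
brR2 [0.5416 0.1286 0.07  ]
puL [0.5247 0.1012 0.07  ]
puR [0.5459 0.1064 0.07  ]
puL2 [0.5301 0.0783 0.07  ]
puR2 [0.551  0.0834 0.07  ]
inner [0.5411 0.0787 0.07  ]
outer [0.5278 0.1469 0.07  ]
wid 0.021658217840492298 0.021799908953469203 len 0.06940761420218795
0.18750674023730227 [0.53011398 0.13584817 0.07      ] [0.54055541 0.08081669 0.07      ] [0.53533816 0.1038079  0.07      ]
[array([0.43816294, 0.14515472, 0.012     ]), array([0.61224474, 0.17919971, 0.012     ])] 0.1773796295978999 0.19313130750955287
[[0.51686932 0.07524876 0.096     ]
 [0.56476264 0.086973   0.096     ]]
```

```bash
python3 - <<'E'
from h import *
cal=np.load('cal4.npy',allow_pickle=True).item()
im=cv2.imread('pics/w4.png').astype(int)
m=(im.sum(2)) 
b=im[:,:,1]-im[:,:,0]  # greenish/yellow bench vs grey (G-B)
def edge_row(r,c0,c1,rev=False):
    v=b[r,c0:c1].astype(float);g=np.abs(np.diff(cv2.GaussianBlur(v.reshape(1,-1),(1,1),0)[0]));k=np.argmax(g);
    a=g[max(0,k-2):k+3];return c0+.5+(a*np.arange(max(0,k-2),max(0,k-2)+len(a))).sum()/a.sum()
def edge_col(c,r0,r1):
    v=b[r0:r1,c].astype(float);g=np.abs(np.diff(v));k=np.argmax(g);a=g[max(0,k-2):k+3];return r0+.5+(a*np.arange(max(0,k-2),max(0,k-2)+len(a))).sum()/a.sum()
L=[(edge_row(r,172,195),r) for r in list(range(70,100,3))+list(range(190,212,3))]
R=[(edge_row(r,320,352),r) for r in range(55,210,5)]
T=[(c,edge_col(c,30,55)) for c in range(190,335,5)]
B=[(c,edge_col(c,205,235)) for c in list(range(195,230,3))+list(range(300,320,3))]
for n,q in zip('LRTB',(L,R,T,B)):
    w=ray('wrist',q,.012,cal)[:,:2];
    vx,vy,x,y=cv2.fitLine(w.astype(np.float32),cv2.DIST_HUBER,0,.001,.001).ravel()
    n_=np.array([-vy,vx]);print(n,'ang',np.arctan2(vy,vx).round(4),'or',np.arctan(-vx/vy).round(4),'pt',x,y,'res',np.abs((w-[x,y])@n_).max().round(4))
E
```

```text
L ang -1.376 or 0.1948 pt 0.46049678 0.027091121 res 0.0003
R ang -1.3776 or 0.1932 pt 0.63145036 0.082842514 res 0.0003
T ang 0.1934 or -1.3774 pt 0.53612566 0.16505824 res 0.0003
B ang 0.195 or -1.3758 pt 0.54058933 -0.051506937 res 0.0003
```

Pump yaw is 0.194, and the base edges and slot centreline agree to within 0.3 mm. The slot floor centre is about (0.5344, 0.1128) and the nut about (0.5487, 0.0402). Measured slot length is 69.4 mm (69 expected), so I'll move to hover.

```bash
python3 - <<'E'
from h import *
st();print(rel([.5347,.1111,.165],.194))
E
```

```text
t 5.7 pos [0.5499 0.0475 0.2701] yaw 0.235 zax [-0.004 -0.    -1.   ] F [ 0.3 -0.2 -2.7] w 0.015 q [-0.04  0.22  1.48 -0.    1.44 -0.27]
[np.float64(0.4), np.float64(-65.3), np.float64(105.1), np.float64(0.041)]
```

drive_tool(
  steps=[
    [0,-33,30,0.02,-1],
    [0.4,-65,60,0.041,-1],
    [0.4,-65,100,0.041,-1],
    [0.4,-65,105,0.041,-1],
    [0.4,-65,105,0.041,-1],
  ],
)

```text
clock: 6.2
position: [0.5347, 0.1096, 0.1644]
ee_rot: [0.0, 0.995, 0.096, -0.003]
contact_force: [-0.0, 0.0, -2.1]
width: 0.0153
```

drive_tool(
  steps=[
    [0,0,0,0,-1],
    [0,0,0,0,-1],
  ],
)

```text
clock: 6.4
position: [0.5366, 0.1087, 0.1664]
ee_rot: [0.0, 0.995, 0.095, -0.001]
contact_force: [0.1, 0.2, -2.7]
width: 0.0151
```

```bash
python3 - <<'E'
from h import *
st();cal=manip.get_calibration('wrist');im=snap('wrist','w5.png')
np.save('cal5.npy',cal,allow_pickle=True)
print(rel([.5347,.1111,.165],.194))
snap('scene','s5.png')
im=im.astype(float);im=255*(im/255)**.5
cv2.imwrite('pics/w5c.png',cv2.resize(im[120:384,140:380].astype(np.uint8),None,fx=2.2,fy=2.2,interpolation=cv2.INTER_CUBIC))
E
```

```text
t 6.4 pos [0.5366 0.1087 0.1664] yaw 0.191 zax [-0.002 -0.001 -1.   ] F [ 0.1  0.2 -2.7] w 0.0151 q [ 0.07  0.28  1.67 -0.    1.2  -0.12]
[np.float64(-1.1), np.float64(-2.5), np.float64(1.3), np.float64(-0.003)]
```

View pics/w5c.png

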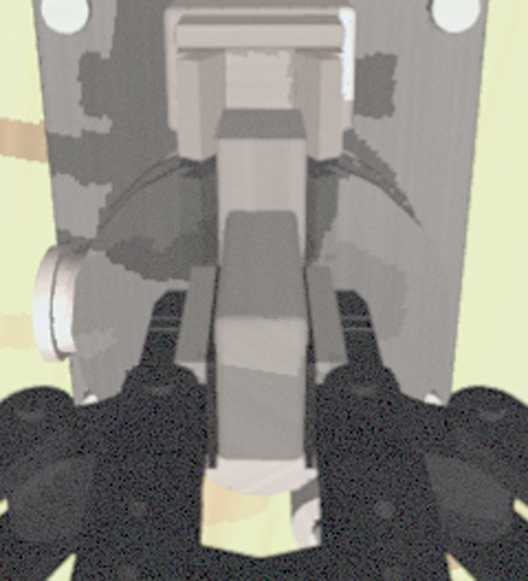

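```bash
python3 - <<'E'
from h import *
cal=np.load('cal5.npy',allow_pickle=True).item()
g=lambda x,y:(140+(x+.5)/2.2-.5,120+(y+.5)/2.2-.5)
ex=np.array([.9812,.1928]);ey=np.array([-.1928,.9812])
for z,q in((.07,[(225,95),(297,95),(261,53)]),(.096,[(165,10),(354,12)])):
    for v in q:
        w=ray('wrist',g(*v),z,cal)[0][:2];print(z,v,w.round(4),'ex',(w@ex).round(4),'ey',(w@ey).round(4))
p=manip.get_state()['position'][:2]; print('tcp ex,ey',p@ex,p@ey)
# where does key seen: foot top +y edge z
z=.1664-.0446+.03
for v in((218,137),(305,137)):
    w=ray('wrist',g(*v),z,cal)[0][:2];print('key edge',w@ex,w@ey)
E
```

```text
0.07 (225, 95) [0.5206 0.1264] ex 0.5351 ey 0.0236
0.07 (297, 95) [0.5436 0.1308] ex 0.5586 ey 0.0235
0.07 (261, 53) [0.5295 0.1422] ex 0.5469 ey 0.0375
0.096 (165, 10) [0.4997 0.1545] ex 0.5201 ey 0.0552
0.096 (354, 12) [0.5519 0.164 ] ex 0.5732 ey 0.0545
tcp ex,ey 0.5468447282104105 0.00370440282344148
key edge 0.5377381481568688 0.035971763900321974
key edge 0.5567570451547603 0.03592612942312731
```

```bash
python3 - <<'E'
import cv2
im=cv2.imread('pics/s5.png')[120:260,180:340];cv2.imwrite('pics/s5c.png',cv2.resize(im,None,fx=4,fy=4,interpolation=cv2.INTER_CUBIC))
E
```

```text
(no output)
```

View pics/s5c.png

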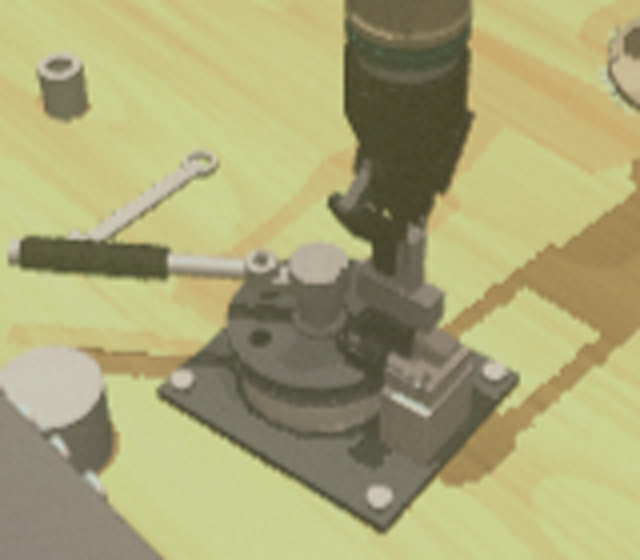

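The key foot is centred over the slot in the image: its mid-column is 261.5 and the slot floor's is 261. A small correction first, then down.

drive_tool(
  steps=[
    [-1,-3,10,-0.003,-1],
    [-1,-3,14,-0.003,-1],
    [-1,-3,14,-0.003,-1],
    [-1,-3,14,-0.003,-1],
  ],
)

```text
clock: 6.9
position: [0.5341, 0.1119, 0.1518]
ee_rot: [0.0, 0.995, 0.097, -0.002]
contact_force: [-0.0, -0.0, -3.0]
width: 0.0155
```

```bash
python3 - <<'E'
from h import *
st();print(rel([.5351,.1115,.1146],.194))
E
```

```text
t 6.9 pos [0.5341 0.1119 0.1518] yaw 0.195 zax [-0.004 -0.001 -1.   ] F [-0. -0. -3.] w 0.0155 q [ 0.08  0.29  1.69 -0.    1.16 -0.12]
[np.float64(1.0), np.float64(0.6), np.float64(37.1), np.float64(0.001)]
```

drive_tool(
  steps=[
    [1,0.5,5,0,-1],
    [1,0.5,9,0,-1],
    [1,0.5,13,0,-1],
    [1,0.5,16,0,-1],
    [1,0.5,16,0,-1],
  ],
)

```text
clock: 7.4
position: [0.5347, 0.1116, 0.1351]
ee_rot: [0.0, 0.995, 0.097, -0.003]
contact_force: [-0.5, 0.2, -3.2]
width: 0.0154
```

```bash
python3 - <<'E'
from h import *
st();print(rel([.5351,.1115,.1146],.194))
E
```

```text
t 7.4 pos [0.5347 0.1116 0.1351] yaw 0.195 zax [-0.005 -0.001 -1.   ] F [-0.5  0.2 -3.2] w 0.0154 q [ 0.08  0.31  1.71 -0.    1.13 -0.12]
[np.float64(0.5), np.float64(0.1), np.float64(20.5), np.float64(0.001)]
```

drive_tool(
  steps=[
    [0.3,0,4,0,-1],
    [0.3,0,7,0,-1],
    [0.3,0,10,0,-1],
    [0.3,0,12,0,-1],
    [0.3,0,12,0,-1],
  ],
)

```text
clock: 7.9
position: [0.5348, 0.1116, 0.1228]
ee_rot: [0.0, 0.995, 0.097, -0.003]
contact_force: [0.8, 0.0, -2.9]
width: 0.0152
```

```bash
python3 - <<'E'
from h import *
st();print(rel([.5351,.1115,.1146],.194))
E
```

```text
t 7.9 pos [0.5348 0.1116 0.1228] yaw 0.195 zax [-0.005 -0.001 -1.   ] F [ 0.8  0.  -2.9] w 0.0152 q [ 0.08  0.32  1.73 -0.    1.1  -0.12]
[np.float64(0.3), np.float64(0.1), np.float64(8.2), np.float64(0.001)]
```

Sliding in freely. The last 8 mm, with a slight press at the end.

drive_tool(
  steps=[
    [0,0,3,0,-1],
    [0,0,6,0,-1],
    [0,0,8,0,-1],
    [0,0,9,0,-1],
    [0,0,9,0,-1],
  ],
)

```text
clock: 8.4
position: [0.5348, 0.1115, 0.1145]
ee_rot: [0.0, 0.995, 0.097, -0.003]
contact_force: [-1.1, -0.6, 3.6]
width: 0.0151
```

```bash
python3 - <<'E'
from h import *
st();snap('scene','s6.png');snap('wrist','w6.png')
im=cv2.imread('pics/s6.png')[150:240,220:320];cv2.imwrite('pics/s6c.png',cv2.resize(im,None,fx=6,fy=6,interpolation=cv2.INTER_CUBIC))
E
```

```text
t 8.4 pos [0.5348 0.1115 0.1145] yaw 0.195 zax [-0.005 -0.001 -1.   ] F [-1.1 -0.6  3.6] w 0.0151 q [ 0.08  0.33  1.74 -0.    1.08 -0.12]
```

View pics/s6c.png

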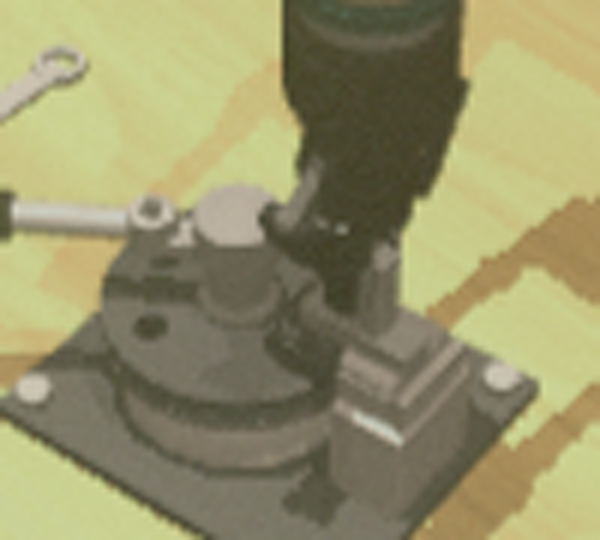

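View pics/w6.png

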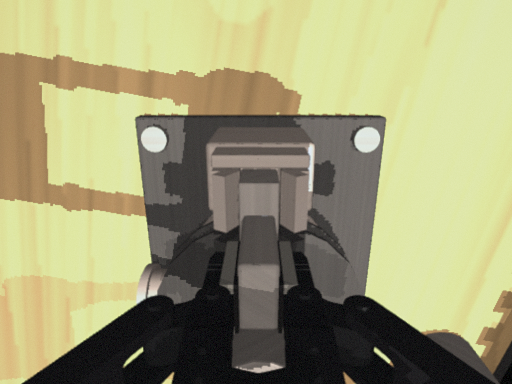

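Contact came exactly at the expected height (z = 0.1145, force change +6.5 N), and the key foot is seated between the lugs in both pictures. Now I'll release and lift.

drive_tool(
  steps=[
    [0,0,0,0,0.1],
    [0,0,0,0,0.1],
    [0,0,0,0,0.1],
    [0,0,0,0,0.1],
  ],
)

```text
clock: 8.9
position: [0.5349, 0.1115, 0.1144]
ee_rot: [0.0, 0.995, 0.097, -0.002]
contact_force: [-0.8, -0.4, -1.0]
width: 0.0472
```

drive_tool(
  steps=[
    [0,0,-25,0,0.1],
    [0,0,-60,0,0.1],
    [0,0,-100,0,0.1],
    [0,0,-140,0,0.1],
    [0,0,-140,0,0.1],
  ],
)

```text
clock: 9.4
position: [0.539, 0.112, 0.2604]
ee_rot: [0.0, 0.995, 0.097, 0.004]
contact_force: [0.4, -0.5, 0.5]
width: 0.0473
```

```bash
python3 - <<'E'
from h import *
st();cal=manip.get_calibration('wrist');im=snap('wrist','w7.png')
ex=np.array([.9812,.1928]);ey=np.array([-.1928,.9812])
c=.5466*ex+.0076*ey
overlay(im,'wrist',keymodel(c,.194,.07),1,0,0,(0,0,255),cal)
cv2.imwrite('pics/w7c.png',im)
E
```

```text
t 9.4 pos [0.539  0.112  0.2604] yaw 0.195 zax [ 0.007  0.    -1.   ] F [ 0.4 -0.5  0.5] w 0.0473 q [ 0.08  0.22  1.51 -0.    1.4  -0.12]
```

View pics/w7c.png

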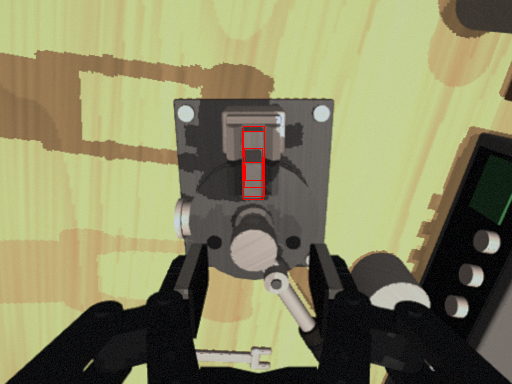

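The key is home: the seated-key model drawn at the slot matches the picture at (254,163). Now I'll measure the handle direction.

```bash
python3 - <<'E'
from h import *
m=manip.get_image('top')
for r in manip.masks_of('top','handle_mid')[:2]:
    px=r['pixels'];ys,xs=np.where(px);print(r['conf'],r['location'],px.sum(),xs.min(),xs.max(),ys.min(),ys.max())
im=np.array(m)
cv2.imwrite('pics/t8.png',im);c=im[130:215,210:320]
cv2.imwrite('pics/t8c.png',cv2.resize(np.clip(255*(c/255.)**.6,0,255).astype(np.uint8),None,fx=6,fy=6,interpolation=cv2.INTER_CUBIC))
E
```

```text
0.9 [283.9, 163.0] 404 254 301 144 188
```

View pics/t8c.png

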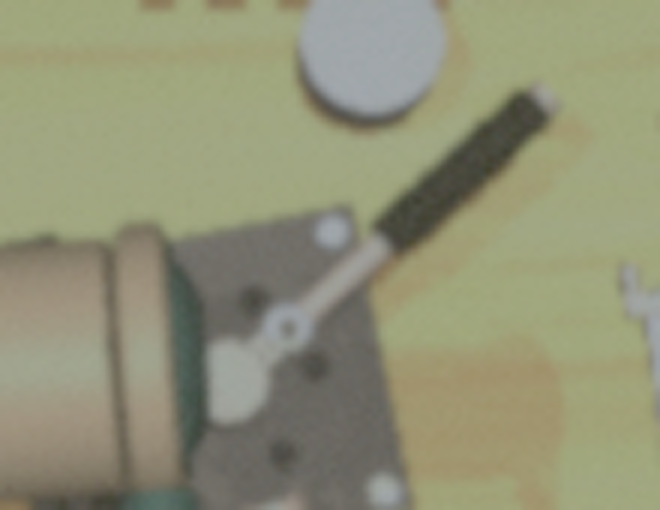

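```bash
python3 - <<'E'
from h import *
g=lambda x,y:(210+(x+.5)/6-.5,130+(y+.5)/6-.5)
N=np.array([.5487,.0402])
for n,v in(('piv',(288,327)),('in',(390,237)),('mid',(463,171)),('out',(535,105))):
    w=ray('top',g(*v),.115)[0][:2];d=w-N;print(n,w.round(4),np.hypot(*d).round(4),np.arctan2(d[1],d[0]).round(4))
s=manip.get_state();print(s['clock'])
E
```

```text
piv [0.5782 0.0085] 0.0434 -0.8214
in [ 0.6255 -0.0455] 0.1151 -0.8397
mid [ 0.6604 -0.0843] 0.1673 -0.8394
out [ 0.6955 -0.1228] 0.2194 -0.8376
9.55
```

The handle lies at -0.838 rad. Its measured radii (pivot 43 mm, grip 115 to 219 mm) agree with the given sizes. I'll go to its anticlockwise side with shut fingers.

```bash
python3 - <<'E'
from h import *
st();print(rel([.6925,-.0524,.25],-.838))
E
```

```text
t 9.55 pos [0.535  0.1116 0.2537] yaw 0.195 zax [-0.006 -0.001 -1.   ] F [ 0.2 -0.2 -0.6] w 0.047 q [ 0.08  0.22  1.52 -0.    1.4  -0.12]
[np.float64(122.8), np.float64(191.4), np.float64(2.9), np.float64(1.033)]
```

drive_tool(
  steps=[
    [18,29,0,0.148,-1],
    [36,58,0,0.296,-1],
    [54,87,0,0.444,-1],
    [72,116,0,0.592,-1],
    [90,145,0,0.74,-1],
  ],
)

```text
clock: 10.05
position: [0.6512, -0.0142, 0.2504]
ee_rot: [0.002, 0.962, -0.272, -0.005]
contact_force: [1.4, -0.4, -0.2]
width: -0.0
```

```bash
python3 - <<'E'
from h import *
st();print(rel([.6925,-.0524,.25],-.838))
E
```

```text
t 10.05 pos [ 0.6512 -0.0142  0.2504] yaw -0.552 zax [-0.011 -0.    -1.   ] F [ 1.4 -0.4 -0.2] w -0.0 q [-0.13  0.39  1.29 -0.    1.48  0.42]
[np.float64(55.3), np.float64(10.9), np.float64(-0.1), np.float64(0.286)]
```

drive_tool(
  steps=[
    [27,5,0,0.145,-1],
    [55,11,0,0.286,-1],
    [55,11,0,0.286,-1],
    [55,11,0,0.286,-1],
  ],
)

```text
clock: 10.45
position: [0.6914, -0.0524, 0.2471]
ee_rot: [0.003, 0.914, -0.406, -0.007]
contact_force: [0.1, 0.0, 0.4]
width: 0.0003
```

```bash
python3 - <<'E'
from h import *
st();snap('wrist','w9.png');print(rel([.6925,-.0524,.095],-.838))
E
```

```text
t 10.45 pos [ 0.6914 -0.0524  0.2471] yaw -0.837 zax [-0.016  0.001 -1.   ] F [0.1 0.  0.4] w 0.0003 q [-0.18  0.46  1.18 -0.    1.52  0.66]
[np.float64(3.0), np.float64(-2.2), np.float64(152.9), np.float64(0.002)]
```

View pics/w9.png

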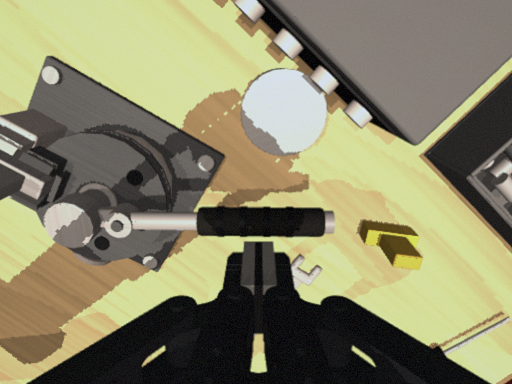

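```bash
python3 - <<'E'
from h import *
st();print(proj('wrist',[[.6925,-.0524,.115],[.6591,-.0825,.115],[.6591,-.0825,.128]]))
for c in ([197,221],[333,221],[265,207],[265,236]):print(ray('wrist',c,.115)) 
im=manip.get_image('wrist')
for n in('tin',):
  for m in manip.masks_of('wrist',n)[:2]:print(n,m['conf'],m['location'],ray('wrist',m['location'],.07))
E
```

```text
t 10.5 pos [ 0.6911 -0.0518  0.2479] yaw -0.836 zax [-0.015  0.001 -1.   ] F [-0.7 -0.6 -0.2] w 0.0001 q [-0.17  0.46  1.18 -0.    1.52  0.66]
[[261.43949659 172.62877248]
 [261.24405042 221.48133346]
 [261.20982229 228.08725717]]
[[ 0.62122487 -0.04030026  0.115     ]]
[[ 0.7018994  -0.12883801  0.115     ]]
[[ 0.67152356 -0.07561634  0.115     ]]
[[ 0.65076936 -0.09460115  0.115     ]]
tin 0.95 [283.9, 109.6] [[ 0.74104594 -0.03614766  0.07      ]]
```

The handle is where computed: axis at row 221, grip columns 197–333. The tin at (285,110) is only 70 mm tall and clear of the descent. Going down.

drive_tool(
  steps=[
    [1,0,30,0,-1],
    [2,-1,70,0,-1],
    [3,-2,110,0,-1],
    [3,-2,145,0,-1],
    [3,-2,152,0,-1],
  ],
)

```text
clock: 11.1
position: [0.6888, -0.0505, 0.0929]
ee_rot: [0.003, 0.914, -0.405, -0.01]
contact_force: [-0.5, 0.4, -1.3]
width: 0.0
```

drive_tool(
  steps=[
    [0,0,0,0,-1],
    [0,0,0,0,-1],
  ],
)

```text
clock: 11.3
position: [0.6891, -0.0501, 0.0943]
ee_rot: [0.003, 0.914, -0.405, -0.01]
contact_force: [0.1, -0.0, 0.3]
width: 0.0003
```

```bash
cat >> h.py <<'E'
N=np.array([.5487,.0402])
def hs(s=None):
    s=manip.get_state();w,x,y,z=s['ee_rot'];R=Ro.from_quat([x,y,z,w]).as_matrix()
    d=s['position'][:2]-N;r=np.hypot(*d);a=np.arctan2(d[1],d[0])
    t=np.array([np.sin(a),-np.cos(a)]);F=s['contact_force']
    print('t',round(s['clock'],2),'pos',s['position'].round(4),'r',r.round(4),'ang',a.round(4),'est handle ang',(a-np.arcsin(.024/r)).round(4),'yaw',np.arctan2(R[1,0],R[0,0]).round(3),'zax',R[:,2].round(3),'Ftan',(F[:2]@t).round(1),'F',F.round(1))
E
python3 - <<'E'
from h import *
hs();print(rel([.6925,-.0524,.095],-.838))
E
```

```text
t 11.3 pos [ 0.6891 -0.0501  0.0943] r 0.1669 ang -0.5712 est handle ang -0.7155 yaw -0.834 zax [-0.02   0.002 -1.   ] Ftan -0.1 F [ 0.1 -0.   0.3]
[np.float64(4.0), np.float64(-0.9), np.float64(-0.8), np.float64(0.004)]
```

drive_tool(
  steps=[
    [2,6,0,0,-1],
    [2,12,0,0,-1],
    [2,18,0,0,-1],
    [2,18,0,0,-1],
  ],
)

```text
clock: 11.7
position: [0.6767, -0.0646, 0.0954]
ee_rot: [0.003, 0.914, -0.405, -0.009]
contact_force: [0.4, -0.3, -0.2]
width: -0.0002
```

```bash
python3 - <<'E'
from h import *
hs()
r,o=.165,.024
for d in (.03,.06,.09,.12,.15,.18,.21,.24):print(d,(1000*(r*(np.cos(d)-1)+o*np.sin(d))).round(1),(1000*(r*np.sin(d)+o*(1-np.cos(d)))).round(1))
E
```

```text
t 11.7 pos [ 0.6767 -0.0646  0.0954] r 0.1654 ang -0.686 est handle ang -0.8317 yaw -0.835 zax [-0.02   0.002 -1.   ] Ftan -0.0 F [ 0.4 -0.3 -0.2]
0.03 0.6 5.0
0.06 1.1 9.9
0.09 1.5 14.9
0.12 1.7 19.9
0.15 1.7 24.9
0.18 1.6 29.9
0.21 1.4 34.9
0.24 1.0 39.9
```

drive_tool(
  steps=[
    [0.6,6,0,0.03,-1],
    [1.2,13,0,0.07,-1],
    [1.6,20,0,0.11,-1],
    [1.7,27,0,0.15,-1],
    [1.6,33,0,0.19,-1],
  ],
)

```text
clock: 12.2
position: [0.6528, -0.0882, 0.0959]
ee_rot: [0.004, 0.871, -0.491, -0.009]
contact_force: [0.3, 0.3, 0.3]
width: -0.0001
```

```bash
python3 - <<'E'
from h import *
hs()
E
```

```text
t 12.2 pos [ 0.6528 -0.0882  0.0959] r 0.1653 ang -0.8894 est handle ang -1.0351 yaw -1.028 zax [-0.02   0.002 -1.   ] Ftan -0.4 F [0.3 0.3 0.3]
```

```bash
python3 - <<'E'
from h import *
snap('wrist','w10.png')
E
```

```text
(no output)
```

View pics/w10.png

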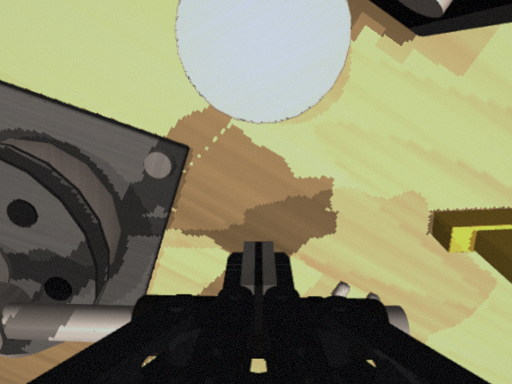

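The handle (row ~322, behind the fist) has followed. I'll continue in shorter steps, watching the force.

drive_tool(
  steps=[
    [0.6,5,0,0.03,-1],
    [1.1,10,0,0.06,-1],
    [1.5,15,0,0.09,-1],
    [1.7,20,0,0.12,-1],
  ],
)

```text
clock: 12.65
position: [0.6354, -0.1008, 0.0961]
ee_rot: [0.005, 0.839, -0.544, -0.009]
contact_force: [0.7, -0.5, -1.5]
width: -0.0
```

```bash
python3 - <<'E'
from h import *
hs()
E
```

```text
t 12.65 pos [ 0.6354 -0.1008  0.0961] r 0.1656 ang -1.0196 est handle ang -1.165 yaw -1.151 zax [-0.021  0.002 -1.   ] Ftan -0.4 F [ 0.7 -0.5 -1.5]
```

drive_tool(
  steps=[
    [0.4,4,0,0.02,-1],
    [0.7,7,0,0.04,-1],
    [1,10,0,0.06,-1],
  ],
)

```text
clock: 12.95
position: [0.6265, -0.106, 0.0964]
ee_rot: [0.005, 0.822, -0.57, -0.009]
contact_force: [0.8, 1.0, 1.1]
width: -0.0
```

```bash
python3 - <<'E'
from h import *
hs()
E
```

```text
t 12.95 pos [ 0.6265 -0.106   0.0964] r 0.1656 ang -1.0816 est handle ang -1.227 yaw -1.213 zax [-0.021  0.002 -1.   ] Ftan -1.2 F [0.8 1.  1.1]
```

drive_tool(
  steps=[
    [0.4,3,0,0.02,-1],
    [0.6,6,0,0.04,-1],
    [0.8,8,0,0.05,-1],
  ],
)

```text
clock: 13.25
position: [0.6191, -0.1097, 0.0966]
ee_rot: [0.006, 0.807, -0.591, -0.009]
contact_force: [0.9, 0.1, -0.5]
width: 0.0003
```

```bash
python3 - <<'E'
from h import *
hs()
E
```

```text
t 13.25 pos [ 0.6191 -0.1097  0.0966] r 0.1656 ang -1.1315 est handle ang -1.2769 yaw -1.264 zax [-0.021  0.001 -1.   ] Ftan -0.9 F [ 0.9  0.1 -0.5]
```

drive_tool(
  steps=[
    [0.4,3,0,0.02,-1],
    [0.6,6,0,0.04,-1],
    [0.8,8,0,0.05,-1],
  ],
)

```text
clock: 13.55
position: [0.6114, -0.113, 0.0967]
ee_rot: [0.006, 0.791, -0.611, -0.009]
contact_force: [0.6, 0.1, -0.3]
width: -0.0
```

```bash
python3 - <<'E'
from h import *
hs()
E
```

```text
t 13.55 pos [ 0.6114 -0.113   0.0967] r 0.1656 ang -1.1821 est handle ang -1.3275 yaw -1.315 zax [-0.021  0.001 -1.   ] Ftan -0.6 F [ 0.6  0.1 -0.3]
```

drive_tool(
  steps=[
    [0.4,3,0,0.02,-1],
    [0.6,6,0,0.04,-1],
    [0.8,8,0,0.05,-1],
  ],
)

```text
clock: 13.85
position: [0.6042, -0.1158, 0.0969]
ee_rot: [0.006, 0.775, -0.631, -0.008]
contact_force: [2.8, 0.2, -1.8]
width: 0.0
```

```bash
python3 - <<'E'
from h import *
hs()
E
```

```text
t 13.85 pos [ 0.6042 -0.1158  0.0969] r 0.1656 ang -1.229 est handle ang -1.3744 yaw -1.367 zax [-0.02   0.001 -1.   ] Ftan -2.7 F [ 2.8  0.2 -1.8]
```

drive_tool(
  steps=[
    [0.2,2,0,0.01,-1],
    [0.4,4,0,0.02,-1],
  ],
)

```text
clock: 14.05
position: [0.6018, -0.1167, 0.0971]
ee_rot: [0.004, 0.769, -0.64, -0.007]
contact_force: [6.2, 3.0, -3.0]
width: -0.0001
```

```bash
python3 - <<'E'
from h import *
hs()
E
```

```text
t 14.05 pos [ 0.6018 -0.1167  0.0971] r 0.1656 ang -1.2445 est handle ang -1.3899 yaw -1.388 zax [-0.016  0.002 -1.   ] Ftan -6.8 F [ 6.2  3.  -3. ]
```

The nut is snug and the force is rising (6.8 N).

drive_tool(
  steps=[
    [0.2,2,0,0.01,-1],
    [0.4,4,0,0.02,-1],
  ],
)

```text
clock: 14.25
position: [0.6011, -0.1171, 0.0974]
ee_rot: [0.002, 0.762, -0.648, -0.005]
contact_force: [10.6, 4.2, -6.0]
width: 0.0
```

```bash
python3 - <<'E'
from h import *
hs()
E
```

```text
t 14.25 pos [ 0.6011 -0.1171  0.0974] r 0.1658 ang -1.2493 est handle ang -1.3946 yaw -1.41 zax [-0.009  0.003 -1.   ] Ftan -11.4 F [10.6  4.2 -6. ]
```

drive_tool(
  steps=[
    [0.2,3,0,0.01,-1],
    [0.3,5,0,0.02,-1],
  ],
)

```text
clock: 14.45
position: [0.6007, -0.1174, 0.0978]
ee_rot: [-0.002, 0.755, -0.656, -0.001]
contact_force: [12.2, 3.6, -6.9]
width: 0.0001
```

```bash
python3 - <<'E'
from h import *
hs()
E
```

```text
t 14.45 pos [ 0.6007 -0.1174  0.0978] r 0.1659 ang -1.2523 est handle ang -1.3975 yaw -1.431 zax [ 0.001  0.005 -1.   ] Ftan -12.7 F [12.2  3.6 -6.9]
```

drive_tool(
  steps=[
    [0.2,4,0,0.01,-1],
    [0.3,7,0,0.015,-1],
  ],
)

```text
clock: 14.65
position: [0.5988, -0.118, 0.0981]
ee_rot: [-0.006, 0.749, -0.662, 0.002]
contact_force: [13.3, 2.9, -7.7]
width: 0.0003
```

```bash
python3 - <<'E'
from h import *
hs()
E
```

```text
t 14.65 pos [ 0.5988 -0.118   0.0981] r 0.166 ang -1.2639 est handle ang -1.409 yaw -1.448 zax [ 0.011  0.006 -1.   ] Ftan -13.6 F [13.3  2.9 -7.7]
```

drive_tool(
  steps=[
    [0.2,4,0,0.01,-1],
    [0.3,7,0,0.015,-1],
  ],
)

```text
clock: 14.85
position: [0.5972, -0.1186, 0.0983]
ee_rot: [-0.01, 0.744, -0.669, 0.006]
contact_force: [13.3, 2.6, -8.9]
width: 0.0003
```

```bash
python3 - <<'E'
from h import *
hs();im=snap('top','t11.png')
c=im[140:240,210:330]
cv2.imwrite('pics/t11c.png',cv2.resize(np.clip(255*(c/255.)**.6,0,255).astype(np.uint8),None,fx=5,fy=5,interpolation=cv2.INTER_CUBIC))
c=snap('scene','s11.png')[120:260,170:330]
cv2.imwrite('pics/s11c.png',cv2.resize(c,None,fx=4,fy=4,interpolation=cv2.INTER_CUBIC))
E
```

```text
t 14.85 pos [ 0.5972 -0.1186  0.0983] r 0.166 ang -1.2745 est handle ang -1.4196 yaw -1.465 zax [ 0.023  0.006 -1.   ] Ftan -13.5 F [13.3  2.6 -8.9]
```

View pics/t11c.png

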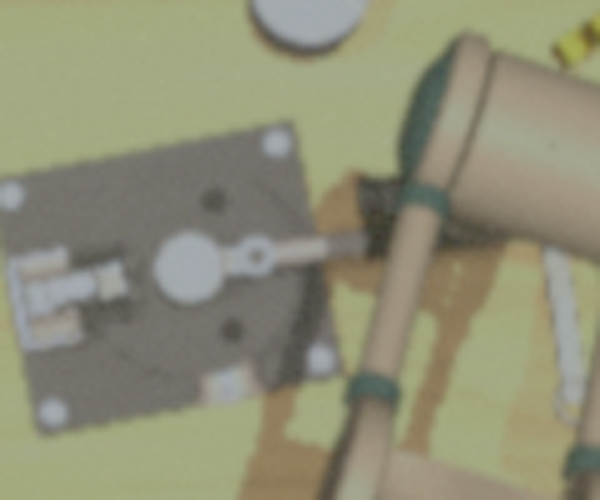

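View pics/s11c.png

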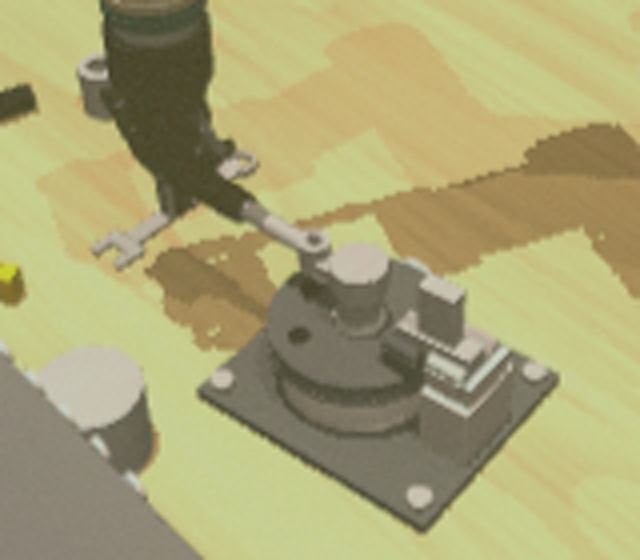

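```bash
python3 - <<'E'
from h import *
g=lambda x,y:(210+(x+.5)/5-.5,140+(y+.5)/5-.5)
w=lambda x,y:ray('top',g(x,y),.115)[0][:2]
p=w(256,256);d=p-N;print('piv',np.hypot(*d),np.arctan2(d[1],d[0]))
for v in((320,247),(362,242)):
    e=w(*v)-p;print(np.arctan2(e[1],e[0]))
    e=w(*v)-N;print('   from N',np.hypot(*e),np.arctan2(e[1],e[0]))
E
```

```text
piv 0.04261680322066322 -1.3742747431106341
-1.434381825557168
   from N 0.08335812782856031 -1.4036657788475184
-1.4427815233559036
   from N 0.11006210953294558 -1.416272867843358
```

The force has plateaued at 13.5 N while the grip keeps moving, and the top view shows the handle bent about 0.05 rad past the head. One more small step to confirm the give, then back off.

drive_tool(
  steps=[
    [0.2,5,0,0.01,-1],
    [0.3,8,0,0.015,-1],
  ],
)

```text
clock: 15.15
position: [0.594, -0.1195, 0.0984]
ee_rot: [-0.013, 0.738, -0.675, 0.01]
contact_force: [12.9, 2.8, -7.6]
width: -0.0002
```

```bash
python3 - <<'E'
from h import *
hs();im=snap('top','t12.png')
c=im[140:240,210:330]
cv2.imwrite('pics/t12c.png',cv2.resize(np.clip(255*(c/255.)**.6,0,255).astype(np.uint8),None,fx=5,fy=5,interpolation=cv2.INTER_CUBIC))
E
```

```text
t 15.15 pos [ 0.594  -0.1195  0.0984] r 0.166 ang -1.2942 est handle ang -1.4393 yaw -1.481 zax [ 0.033  0.007 -0.999] Ftan -13.2 F [12.9  2.8 -7.6]
```

View pics/t12c.png

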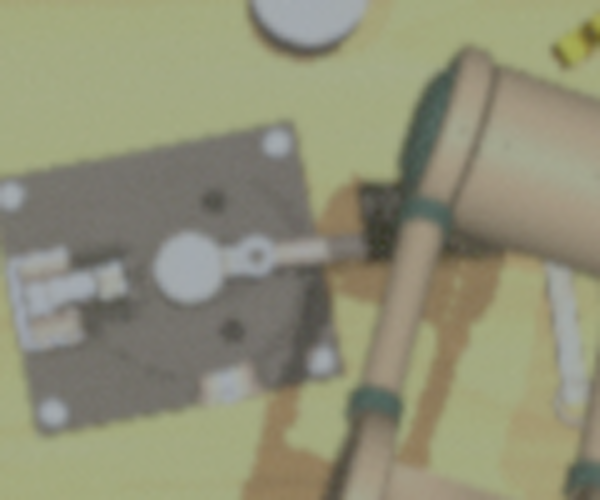

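drive_tool(
  steps=[
    [0.2,5,0,0.01,-1],
    [0.3,8,0,0.015,-1],
  ],
)

```text
clock: 15.4
position: [0.5908, -0.1205, 0.0985]
ee_rot: [-0.017, 0.732, -0.681, 0.014]
contact_force: [14.4, 1.9, -7.6]
width: -0.0002
```

```bash
python3 - <<'E'
from h import *
hs();im=snap('top','t13.png')
a=cv2.imread('pics/t11.png')[140:240,210:330];c=im[140:240,210:330]
cv2.imwrite('pics/t13c.png',np.hstack([cv2.resize(np.clip(255*(q[30:75,25:95]/255.)**.6,0,255).astype(np.uint8),None,fx=5.5,fy=5.5,interpolation=cv2.INTER_CUBIC) for q in (a,c)]))
E
```

```text
t 15.4 pos [ 0.5908 -0.1205  0.0985] r 0.1661 ang -1.3148 est handle ang -1.4598 yaw -1.498 zax [ 0.043  0.007 -0.999] Ftan -14.4 F [14.4  1.9 -7.6]
```

View pics/t13c.png

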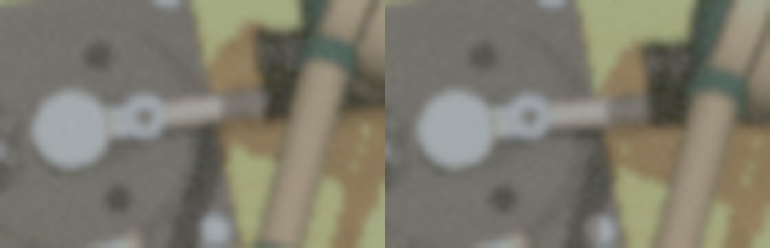

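The handle has clearly given: the head and pivot are unmoved and the shaft is bent further, all at a steady 13–14 N. Backing off now.

drive_tool(
  steps=[
    [0,-5,0,0,-1],
    [0,-11,0,0,-1],
    [0,-17,0,0,-1],
    [0,-25,0,0,-1],
    [0,-35,0,0,-1],
  ],
)

```text
clock: 15.95
position: [0.6245, -0.1183, 0.1]
ee_rot: [-0.016, 0.732, -0.681, 0.013]
contact_force: [0.1, 0.6, 0.3]
width: -0.0
```

```bash
python3 - <<'E'
from h import *
hs()
E
```

```text
t 15.95 pos [ 0.6245 -0.1183  0.1   ] r 0.1757 ang -1.1244 est handle ang -1.2615 yaw -1.498 zax [ 0.04   0.006 -0.999] Ftan -0.3 F [0.1 0.6 0.3]
```

Free (0 N). Lifting away.

drive_tool(
  steps=[
    [0,-6,-20,0,-1],
    [0,-10,-60,0,-1],
    [0,-12,-100,0,-1],
    [0,-14,-140,0,-1],
    [0,-14,-140,0,-1],
  ],
)

```text
clock: 16.45
position: [0.6363, -0.1193, 0.2476]
ee_rot: [-0.018, 0.732, -0.681, 0.019]
contact_force: [0.5, -0.2, 0.2]
width: 0.0002
```

```bash
python3 - <<'E'
from h import *
st();print(rel([.60,-.30,.26]));snap('wrist','w14.png')
E
```

```text
t 16.45 pos [ 0.6363 -0.1193  0.2476] yaw -1.499 zax [ 0.052  0.002 -0.999] F [ 0.5 -0.2  0.2] w 0.0002 q [-0.3   0.35  1.36  0.02  1.39  1.19]
[np.float64(177.6), np.float64(48.5), np.float64(-14.6)]
```

View pics/w14.png

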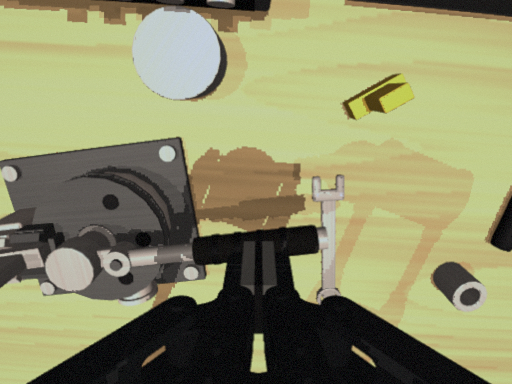

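drive_tool(
  steps=[
    [35,10,-3,0,-1],
    [70,20,-5,0,-1],
    [105,30,-8,0,-1],
    [140,40,-12,0,-1],
    [175,48,-15,0,-1],
  ],
)

```text
clock: 17.0
position: [0.5975, -0.298, 0.2555]
ee_rot: [-0.017, 0.732, -0.681, 0.014]
contact_force: [-0.5, 0.6, -0.0]
width: -0.0002
```

```bash
python3 - <<'E'
from h import *
st();im=snap('top','t15.png');c=im[140:240,210:330]
cv2.imwrite('pics/t15c.png',cv2.resize(np.clip(255*(c/255.)**.6,0,255).astype(np.uint8),None,fx=5,fy=5,interpolation=cv2.INTER_CUBIC))
c=snap('scene','s15.png')[130:260,170:330]
cv2.imwrite('pics/s15c.png',cv2.resize(c,None,fx=4.5,fy=4.5,interpolation=cv2.INTER_CUBIC))
E
```

```text
t 17.0 pos [ 0.5975 -0.298   0.2555] yaw -1.499 zax [ 0.044  0.005 -0.999] F [-0.5  0.6 -0. ] w -0.0002 q [-0.58  0.39  1.28  0.03  1.44  0.91]
```

View pics/t15c.png

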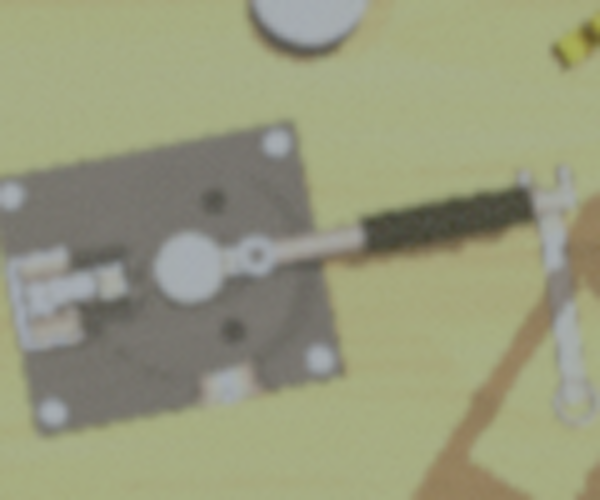

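View pics/s15c.png

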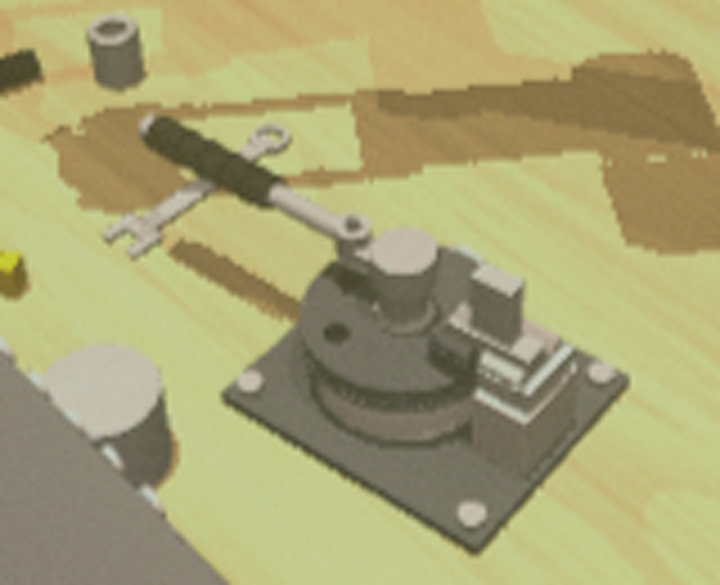

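The handle is straight again: the head, the pivot at (256,256) and the grip end at (530,203) lie on one line. The key stands in the slot, and nothing else has moved. I'll do a final numeric check and hand in.

```bash
python3 - <<'E'
from h import *
g=lambda x,y:(210+(x+.5)/5-.5,140+(y+.5)/5-.5)
for v in((256,256),(362,235),(446,219),(530,203)):
    d=ray('top',g(*v),.115)[0][:2]-N;print(np.hypot(*d).round(4),np.arctan2(d[1],d[0]).round(4))
a=cv2.imread('pics/t0.png').astype(int);b=cv2.imread('pics/t15.png').astype(int)
for n in ('key',):
    for m in manip.masks_of('top',n)[:3]:print(n,round(m['conf'],2),m['location'])
st();print(manip.sign_off())
E
```

```text
0.0426 -1.3743
0.1109 -1.3769
0.1651 -1.3799
0.2195 -1.3814
key 0.64 [245.7, 191.9]
key 0.6 [295.5, 184.4]
key 0.57 [169.4, 241.0]
t 17.15 pos [ 0.5976 -0.2991  0.2551] yaw -1.502 zax [ 0.044  0.004 -0.999] F [ 0.6  0.3 -0.1] w 0.0001 q [-0.58  0.39  1.28  0.03  1.44  0.92]
the job is handed in; nothing more can be done
None
```

The key is home in the slot. The wrench was pulled clockwise until the handle gave, and the handle sprang straight again once let go. I handed the job in at 17.2 s; no verdict was reported.

- **Key:** it slid into the slot without jamming and touched the floor at the expected height (TCP 0.1145 m against 0.1146 m). After release, a picture of it matched the seated-key model. It was still standing in the slot in the last pictures.
- **Wrench:** I pushed the handle with the shut fingers. The nut was snug after about 0.54 rad, then the force rose and held at 13 to 14 N while the handle kept moving and the head stayed still. I stopped at an estimated 0.08 to 0.1 rad of give, well short of the 0.34 rad stop.
- **After letting go:** head and grip line up within 0.007 rad in the top view. The robot touches nothing and the measured force is about zero.
- **Other things:** they looked undisturbed in the last pictures of the pump area. I did not measure each one's position again.
- **Check that disagreed:** the last network search for the key in the top view was unclear. It gave only weak matches (0.57 to 0.64), the best of them on the pump. For the key I relied on the pictures and the contact height instead.

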